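Present the mixing ball to the empty cup

TASK

The loose steel ball in the shallow dish is meant for the mixing cup that has no ball in it yet. Pick the dish up by its arched handle, straight up off the roll of tape, and only then, keeping it over the roll, turn it the short way (about a quarter turn) until its pouring lip points straight at the empty cup; keep the dish level and the ball in its middle all the while. Finish still holding the dish there, level and still, about 3 to 12 cm above the roll, ready to tip, and leave everything else where it stands.

Things in the scene. Friction and masses are not known exactly. Their poses are not given: they have to be found in the camera images.
- dish: Round aluminium dish, 132 mm across, about 0.22 kg, loose on the roll of tape; rim 20 mm high. Inside a shallow cone: 4 degrees out to 35 mm, then 12. Origin: centre of its underside, z up, +x along its pouring lip (a channel through the rim), which at the start points away from the robot, up to 40 degrees aside. A flat arched handle stands over it, across the lip; uprights 67 mm from the centre.
- dish_grip (a point): Centre of the level handle bar, 88 mm above the dish's underside, straight above its middle; axes as the dish. Bar along y, 138 mm long, 10 mm thick (along x), 14 mm high; 50 mm of open height between ball and bar.
- dish_middle (a point): Lowest point of the dish's inside, its middle, 6 mm above the underside.
- dish_lip (a point): Outer end of the pouring lip, 92 mm from the middle along the dish's +x, 14 mm above the underside.
- ball_center (a point): Centre of the loose steel ball, 24 mm diameter, resting in the dish's middle.
- roll: Roll of masking tape lying flat, 104 mm across, 25 mm high, fixed on the table; the dish stands centred on it. Left of the work a tall black drying box fills the table beyond x 0.5 m, left of y 0.24 m: go round in front of it. Origin: centre of its underside, z up.
- cup_1: The empty mixing cup: small pale grey-white cup, 43 mm across the rim, 32 mm high, open, standing loose about 150 mm to one side (left or right) of the dish. Origin: centre of its underside.
- cup_2: The other mixing cup, of the same size, about 150 mm to the other side, with a steel ball lying in it. Origin: centre of its underside.
- spare_ball_center (a point): Centre of the 24 mm steel ball that already lies in cup_2.
- dark_jar: Bystander: small paint jar, 34 mm across, 56 mm high, standing beyond the dish. Origin: centre of its underside.
- block: Bystander: sanding block 55x85x42 mm beyond the dish. Origin: centre of its underside.
- picker: Bystander: tweezers, 123 mm long, 8 mm high, lying on the robot's side of the dish. Origin: centre of its underside.

How it is judged:
On the way, in this order (a step that is already met when the one before it is completed fails the run):
1. the dish is held clear of the roll, level, ball in the middle, lip not yet turned towards either cup (height (world z) of dish above 0.04 m and contact force between dish and roll below 0.05 N and contact force between the fingers and dish above 1 N and not (x of cup_1 in the frame of dish above 0.11 m) and not (x of cup_2 in the frame of dish above 0.11 m) and horizontal distance between ball_center and dish_middle below 0.014 m and angle between dish's own z axis and vertical below 0.09 rad), for 0.1 s.
2. still raised over the roll, the lip points at the empty cup, ball in the middle (x of cup_1 in the frame of dish above 0.08 m and y of cup_1 in the frame of dish between -0.028 and 0.028 m and horizontal distance between dish and roll below 0.045 m and height (world z) of dish between 0.05 and 0.2 m and horizontal distance between ball_center and dish_middle below 0.014 m and angle between dish's own z axis and vertical below 0.09 rad), for 0.2 s.
At the end, for the whole second after the job is handed in: The gripper alone holds the dish, underside 50 to 200 mm above the table, centre within 45 mm of the roll's, level within 5 degrees, still; the lip's line passes within 28 mm of the empty cup's centre, the ball lies within 14 mm of the dish's middle; cups in place (all of step 2 and contact force between the fingers and dish above 1 N and contact force between dish and roll below 0.05 N and linear speed of dish below 0.03 m/s and angular speed of dish below 0.15 rad/s and distance of cup_1 from where it was at the start of the episode below 0.015 m and horizontal distance between spare_ball_center and cup_2 below 0.02 m); the arm keeps its last pose, push and grip.
It fails at once if the ball strays more than 25 mm from the dish's middle (horizontal distance between ball_center and dish_middle above 0.025 m).
It fails at once if the dish tips more than 12 degrees (angle between dish's own z axis and vertical above 0.21 rad).
It fails at once if the raised dish is carried away from above the roll (horizontal distance between dish and roll above 0.09 m).
It fails at once if the dish is turned the long way, its lip past the cup that has a ball (x of cup_2 in the frame of dish above 0.135 m).
It fails at once if a cup, the jar, the sanding block or the tweezers is pushed away (distance of any of cup_1, cup_2, dark_jar, block, picker from where it was at the start of the episode above 0.02 m).
It also fails if it takes over 48 s, if anything falls off the work surface, if the arm or the gripper's body presses on something with over 40 N, if the wrist force passes 120 N, or if a joint passes its speed limit or range.

ROBOT

A 6-joint arm with a two-finger parallel gripper is mounted at the origin on a cart in front of the work surface, level with it; the furniture and walls round the work are solid. World frame = base frame: x ahead of the robot, y to its left, z up, the work surface at z = 0. Lengths are in m, angles in rad, forces in N, time in s.
With the tool pointing down it reaches from about 0.375 to 0.9 m from the base axis. Payload 3.1 kg.
Tool frame: the origin (TCP) lies at the very end of the fingers, on their centre line; the grasp point (between the pads) lies 19 mm behind it; z points along the fingers, y is the line along which they close (so a half turn about z gives the same grasp; the last joint's range is limited). The gripper opens to 85 mm and grips with 20 to 120 N. Pads are 22 mm wide; open, the fingers measure 114 mm over their backs; the gripper's body (76 mm by 85 mm) begins 54 mm behind the grasp point. The pads swing forward as they close: fully open they stand 13 mm farther back than shut.
Start: joints at [1.083, 0.527, 1.433, -0, 1.181, -0.178], TCP at [0.19, 0.595, 0.231] pointing down, gripper open.
Joint ranges: [-3.08, 3.08], [-0.75, 2.2], [0.22, 2.44], [-1.43, 4.57], [0, 2.65], [-2.85, 2.85]. Speed limits (rad/s): [2.79, 2.79, 3.14, 3.14, 3.14, 3.14].

INTERFACE

Orientations are given as a unit quaternion [w, x, y, z].
In Python, from rig import manip, imaging, job gives the robot as it stands.
- The arm moves only by the tool jog_arm, never from a script. Its argument "rows" is a list of rows, each a list of 2 entries, a list of its own where there are three numbers: the shift along the tool's x, y, z in m, then the turn about the tool's z in degrees. A call has 1 to 12 rows; each row shifts and turns the commanded pose from where the row before left it, along the tool's axes as they then stand; what a row does not reach is not made up. A row lasts 1/12 s, in which the tool goes at most 41.7 mm and 7.16 degrees, less where a joint would pass 70% of its speed; a pose out of reach is approached as far as the arm can. A call is refused whole if a number of a shift passes 0.0417 or a number of a turn 7.16, either way. A call with a gripper value outside its range is refused whole. "grip" is the gripper command: -1 is shut, 1 is fully open, values between are in proportion, set as the call begins (left out, the last holds). The fingers move at their own pace and stop on an object; "newtons" is the grip in N (left out, the last holds). Time passes only in rows, so rows that do not move let the fingers close. It gives the time, the measured TCP pose, the force, the opening and the grip force at its end, in the units of the state.
- manip.sense(): the state, without advancing time (a new reading comes with each control period).
- imaging.snapshot(name): name is "scene" or "top" or "wrist"; returns a dict with "image" (420x560x3 uint8, red, green, blue), "range_z" (420x560 float32, m along the optical axis (not along the pixel's ray), 0 where there is no reading), "mtx" (3x3 intrinsics, pixels), "distortion" ([k1, k2, p1, p2, k3] as OpenCV has them; the pictures are not rectified), "R" (3x3) and "t" (3): a world point X has camera coordinates R X + t. Camera axes: x right, y down, z forward; pixel columns grow to the right and rows downward; lengths in m; the calibration is good to about 2 mm. A picture is of the moment at which its call begins.
- job.hand_in(): hands the job in; it is judged then, once.
The state is a dict: "time": time; "joint_positions": joint angles; "joint_vel": joint speeds; "effort": joint torques, N m; "tool_pos": TCP position; "orientation": TCP orientation; "ft_force": force on the tool from outside, world axes, zero at the start; "ft_torque": the same for the moment, N m; "finger_gap": opening from 0.0 (shut) to 1.0 (fully open); "finger_force": force on a finger pad.
Only numpy, scipy, OpenCV 4.12 (cv2) and the standard library are available. Lean on these libraries where they do the work, as an engineer would, in place of code of your own. Each camera call takes 0.05 s, during which the arm holds its last target. There are 200 camera calls.

## Working session

There is one attempt and no reset: what is moved stays moved. The work goes in short steps, Python scripts to look and compute and a tool call to move; the robot and the scene stay as the last step left them, time stands still between calls to the robot, and variables do not carry over. Pictures are saved under pics/ and viewed, at most 10 in all, crops included, and the job is handed in when it is done.

Besides the shell and the picture viewer there is one more tool, called after ">>>" by a JSON object that holds its "api" and its "payload", one argument or row to a line. jog_arm: Moves the arm, as the interface text tells. Its arguments: {"type":"object","properties":{"rows":{"type":"array","items":{"type":"array"}},"grip":{"type":"number"},"newtons":{"type":"number"}},"required":["rows"]}

```bash
mkdir -p pics; python3 - <<'E'
from rig import manip, imaging
import cv2,numpy as np
for n in ["top","scene"]:
    s=imaging.snapshot(n); cv2.imwrite(f"pics/{n}0.png",s["image"][:,:,::-1]); np.savez(f"{n}0.npz",**s)
    print(n,s["mtx"].tolist(),s["distortion"],-s["R"].T@s["t"])
print(manip.sense())
E
```

```text
top [[458.8853122479872, 0.0, 276.8890893570558], [0.0, 458.8853122479872, 207.50415344252048], [0.0, 0.0, 1.0]] [-0.10706431  0.          0.          0.          0.        ] [ 0.3985188  -0.01259246  0.93812366]
scene [[423.03681112845726, 0.0, 284.88267958143365], [0.0, 423.03681112845726, 199.41522482240342], [0.0, 0.0, 1.0]] [-0.07648175  0.          0.          0.          0.        ] [ 0.04702144 -0.47582962  0.52047123]
{'time': 0.1, 'joint_positions': array([ 1.08352112e+00,  5.28366933e-01,  1.43377763e+00,  8.92062209e-06,
        1.18140373e+00, -1.78513854e-01]), 'joint_vel': array([-0.00192427, -0.00121566, -0.00201448, -0.00013849,  0.00062757,
       -0.00124271]), 'effort': array([-2.17268780e-04, -4.43309212e+01, -1.78585660e+01, -2.46662630e-04,
        3.97230047e-03, -1.99040272e-05]), 'tool_pos': array([0.18959524, 0.59487225, 0.23043423]), 'orientation': array([-3.23429463e-04,  1.53769775e-01,  9.88106219e-01, -9.22787674e-04]), 'ft_force': array([-0.27632206,  1.22126991, -0.98431918]), 'ft_torque': array([ 0.04455728, -0.02393875, -0.03177809]), 'finger_force': 0.0, 'finger_gap': 0.9958294413675257}
```

View pics/top0.png

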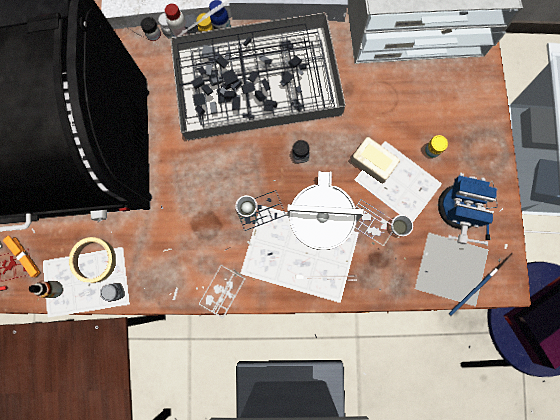

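View pics/scene0.png

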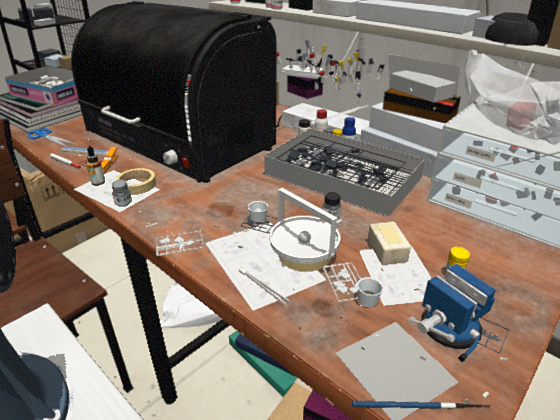

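```bash
python3 - <<'E'
import cv2,numpy as np
a=cv2.imread("pics/top0.png")[150:290,225:425]; b=cv2.imread("pics/scene0.png")[180:320,230:430]
cv2.imwrite("pics/c0.png",cv2.resize(a,None,fx=4,fy=4,interpolation=cv2.INTER_CUBIC))
cv2.imwrite("pics/c1.png",cv2.resize(b,None,fx=4,fy=4,interpolation=cv2.INTER_CUBIC))
E
```

```text
(no output)
```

View pics/c0.png

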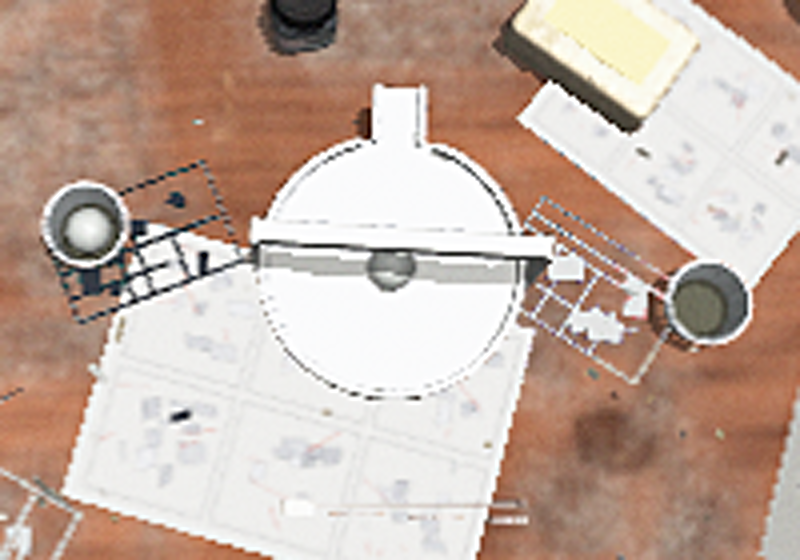

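View pics/c1.png

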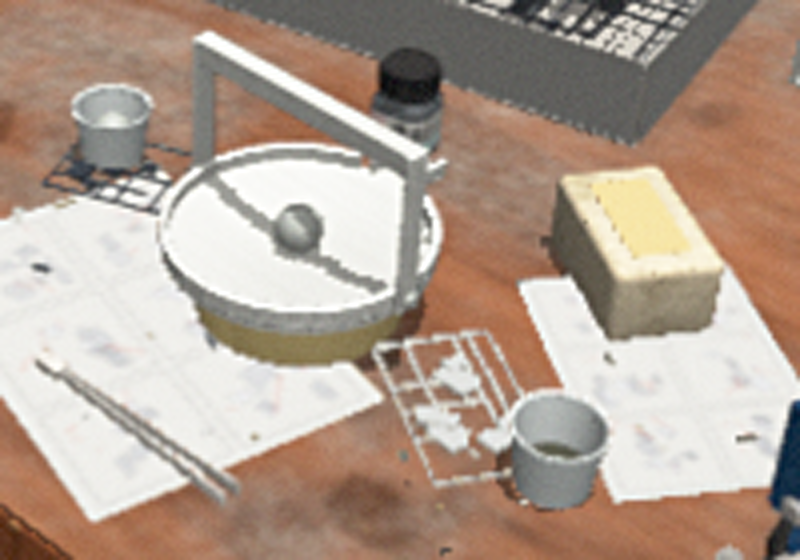

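```bash
cat > h.py <<'E'
import cv2,numpy as np
def ray(s,uv,z):
    n=cv2.undistortPoints(np.array([[uv]],float),s["mtx"],s["distortion"])[0,0]
    d=s["R"].T@np.array([*n,1]); c=-s["R"].T@s["t"]
    return c+d*(z-c[2])/d[2]
def proj(s,P):
    r,_=cv2.Rodrigues(s["R"]); return cv2.projectPoints(np.array(P,float).reshape(-1,3),r,s["t"],s["mtx"],s["distortion"])[0][:,0]
E
python3 - <<'E'
from h import *
T=np.load("top0.npz");S=np.load("scene0.npz")
P={}
for k,u,v,z in [("barL",256,230,.12),("barR",551,246,.12),("lip",400,86,.042),("rimL",257,265,.045),("rimR",524,265,.045),("rimT",395,136,.045),("rimB",392,400,.045),("ball",392,268,.043),("cupE",709,302,.032),("cupB",86,225,.032),("jar",303,8,.056)]:
    P[k]=ray(T,(225+(u+.5)/4-.5,150+(v+.5)/4-.5),z); print(k,P[k].round(4))
for k,u,v,z in [("barLtop",207,40,.12),("barRtop",414,157,.12),("ball",297,228,.043),("cupE",559,425,.032),("cupB",112,105,.032)]:
    print("S",k,ray(S,(230+(u+.5)/4-.5,180+(v+.5)/4-.5),z).round(4))
b=P["barL"]-P["barR"]; c=(P["barL"]+P["barR"])/2
print("len",np.linalg.norm(b),"yaw",np.degrees(np.arctan2(-b[0],b[1])),"ctr",c)
e=P["cupE"]-c; print("cup dir",np.degrees(np.arctan2(e[1],e[0])),np.hypot(*e[:2]))
from rig import manip
from scipy.spatial.transform import Rotation as R
o=manip.sense()["orientation"]; print(R.from_quat(o[[1,2,3,0]]).as_matrix().round(3))
E
```

```text
barL [ 0.5515 -0.0094  0.12  ]
barR [ 0.5413 -0.1425  0.12  ]
lip [ 0.6382 -0.0831  0.042 ]
rimL [ 0.5479 -0.0092  0.045 ]
rimR [ 0.5452 -0.1407  0.045 ]
rimT [ 0.6117 -0.0794  0.045 ]
rimB [ 0.48   -0.0736  0.045 ]
ball [ 0.5454 -0.0758  0.043 ]
cupE [ 0.5266 -0.2342  0.032 ]
cupB [0.5723 0.0765 0.032 ]
jar [ 0.676  -0.0349  0.056 ]
S barLtop [ 0.55   -0.0153  0.12  ]
S barRtop [ 0.538  -0.1444  0.12  ]
S ball [ 0.5472 -0.0758  0.043 ]
S cupE [ 0.5282 -0.2346  0.032 ]
S cupB [0.5753 0.0765 0.032 ]
len 0.1335419082190062 yaw -4.377782571581739 ctr [ 0.54637566 -0.07596683  0.12      ]
cup dir -97.11991660547726 0.15943805284904586
[[-0.953  0.304 -0.001]
 [ 0.304  0.953 -0.002]
 [ 0.    -0.002 -1.   ]]
```

The left cup holds the ball and the right cup is empty. The dish is centred near (0.546, -0.076) with its lip at about -4.4°, and the empty cup lies at about -97°. I'll turn the tool first.

>>> {"api": "jog_arm", "payload": {
  "rows": [
    [[0,0,0],7],
    [[0,0,0],7],
    [[0,0,0],7],
    [[0,0,0],7],
    [[0,0,0],7],
    [[0,0,0],7],
    [[0,0,0],7],
    [[0,0,0],7],
    [[0,0,0],7],
    [[0,0,0],7],
    [[0,0,0],6.7],
    [[0,0,0],0]
  ],
  "grip": 1,
  "newtons": 60
}}

```text
time: 1.1
tool_pos: [0.1897, 0.5951, 0.2308]
orientation: [0.0, 0.734, 0.679, -0.001]
ft_force: [-0.6, 0.3, 1.2]
finger_gap: 1.001
finger_force: 0.0
```

>>> {"api": "jog_arm", "payload": {
  "rows": [
    [[-0.034,0.019,0],0],
    [[-0.034,0.019,0],0],
    [[-0.034,0.019,0],0],
    [[-0.034,0.019,0],0],
    [[-0.034,0.019,0],0],
    [[-0.034,0.019,0],0],
    [[-0.034,0.019,0],0],
    [[-0.034,0.019,0],0],
    [[-0.034,0.019,0],0],
    [[-0.034,0.019,0],0],
    [[-0.034,0.019,0],0],
    [[-0.034,0.019,0],0]
  ]
}}

```text
time: 2.1
tool_pos: [0.3863, 0.1694, 0.2314]
orientation: [0.0, 0.732, 0.681, 0.0]
ft_force: [0.5, 0.6, 0.4]
finger_gap: 1.0
finger_force: 0.0
```

>>> {"api": "jog_arm", "payload": {
  "rows": [
    [[-0.0258,0.0199,0],0],
    [[-0.0258,0.0199,0],0],
    [[-0.0258,0.0199,0],0],
    [[-0.0258,0.0199,0],0],
    [[-0.0258,0.0199,0],0],
    [[-0.0258,0.0199,0],0],
    [[-0.0258,0.0199,0],0],
    [[-0.0258,0.0199,0],0],
    [[-0.0258,0.0199,0],0],
    [[0,0,0],0],
    [[0,0,0],0]
  ]
}}

```text
time: 3.02
tool_pos: [0.5474, -0.0756, 0.2308]
orientation: [-0.0, 0.734, 0.679, -0.0]
ft_force: [-0.3, 0.6, -0.6]
finger_gap: 0.998
finger_force: 0.0
```

```bash
python3 - <<'E'
from rig import manip, imaging
from h import *
s=imaging.snapshot("wrist"); cv2.imwrite("pics/w0.png",s["image"][:,:,::-1]); np.savez("w0.npz",**s)
print(manip.sense()["tool_pos"])
print(proj(s,[[.5515,-.0094,.12],[.5413,-.1425,.12],[.5464,-.076,.12]]))
E
```

```text
[ 0.54623481 -0.0742489   0.2307146 ]
[[280.72670281 131.26996042]
 [280.6391728  278.22035405]
 [280.68419134 209.6339353 ]]
```

View pics/w0.png

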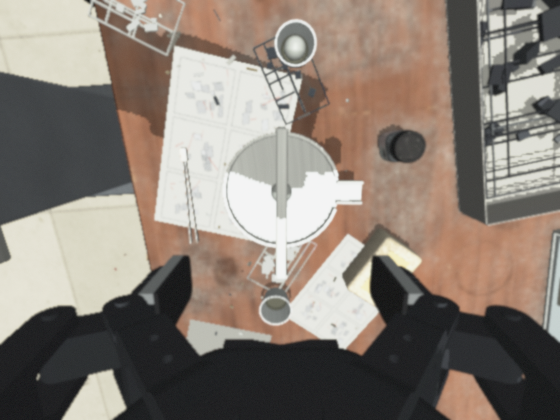

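The wrist view has the bar running from (281,128) to (280,279), in line with the prediction to within a pixel. The tool is centred, so I'll go down.

>>> {"api": "jog_arm", "payload": {
  "rows": [
    [[0,0,0.017],0],
    [[0,0,0.017],0],
    [[0,0,0.017],0],
    [[0,0,0.017],0],
    [[0,0,0.017],0],
    [[0,0,0.017],0],
    [[0,0,0.017],0],
    [[0,0,0.017],0],
    [[0,0,0],0],
    [[0,0,0],0]
  ],
  "grip": -0.4
}}

```text
time: 3.9
tool_pos: [0.5453, -0.0726, 0.0949]
orientation: [-0.001, 0.733, 0.68, -0.001]
ft_force: [0.2, -0.9, 0.4]
finger_gap: 0.302
finger_force: 0.0
```

```bash
python3 - <<'E'
from rig import manip, imaging
from h import *
s=imaging.snapshot("wrist"); np.savez("w1.npz",**s)
for i in range(2): t=imaging.snapshot("scene")
np.savez("s1.npz",**t)
a=s["image"][:,130:430,::-1]; b=t["image"][150:310,230:430,::-1]
cv2.imwrite("pics/j1.png",np.hstack([cv2.resize(a,(400,560)),cv2.resize(b,(400,320))if 0 else cv2.copyMakeBorder(cv2.resize(b,(400,320),interpolation=cv2.INTER_CUBIC),0,240,0,0,cv2.BORDER_CONSTANT)]))
print(manip.sense())
E
```

```text
{'time': 4.05, 'joint_positions': array([-3.36384942e-01,  6.25351646e-01,  1.73109550e+00,  7.05642005e-05,
        7.83235280e-01, -2.60870003e-01]), 'joint_vel': array([-0.00685032, -0.00486823, -0.00619986, -0.00061924, -0.00239656,
        0.00130074]), 'effort': array([ 6.39078906e-02, -4.11705208e+01, -1.07332474e+01,  2.28954064e-03,
        1.91398629e-02, -2.53782920e-03]), 'tool_pos': array([ 0.5472981 , -0.07377015,  0.09652165]), 'orientation': array([8.32517701e-04, 7.33311673e-01, 6.79891960e-01, 4.68800368e-04]), 'ft_force': array([ 0.5216345 , -0.3038382 ,  0.29086886]), 'ft_torque': array([-0.03474142, -0.01688031, -0.00140425]), 'finger_force': 0.0, 'finger_gap': 0.29843061999782156}
```

View pics/j1.png

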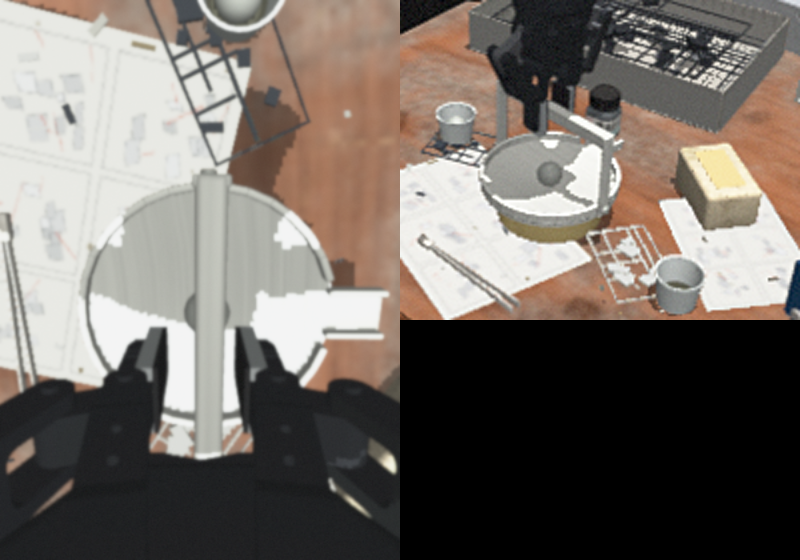

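```bash
python3 - <<'E'
from h import *
s=np.load("w1.npz"); print(s["mtx"][0],s["distortion"])
print(proj(s,[[.5515,-.0094,.12],[.5464,-.076,.12],[.5464+.005,-.076,.12]]))
# bar centre line observed -> world at z=.12
for u,v in [(130+195*.75,330*.75),(130+227*.75,330*.75),(130+199*.75,176*.75),(130+228*.75,176*.75)]: print(ray(s,(u,v),.12).round(4))
c=-s["R"].T@s["t"];print(c, s["R"].round(3).tolist())
# range edges
d=s["range_z"]
for v in (190,248,280): print(v,[(u,round(float(d[v,u]),3)) for u in range(240,320,3)])
E
```

```text
[296.11762254   0.         280.46523771] [0.01215035 0.         0.         0.         0.        ]
[[286.96577581 138.07418831]
 [285.69472571 293.74968656]
 [296.99691374 293.02510501]]
[ 0.5439 -0.0539  0.12  ]
[ 0.5541 -0.0547  0.12  ]
[ 0.5487 -0.0069  0.12  ]
[ 0.557  -0.0076  0.12  ]
[ 0.54955733 -0.00712006  0.23717879] [[0.997, -0.074, -0.003], [-0.07, -0.964, 0.257], [-0.022, -0.256, -0.967]]
190 [(240, 0.205), (243, 0.208), (246, 0.207), (249, 0.207), (252, 0.207), (255, 0.208), (258, 0.208), (261, 0.208), (264, 0.206), (267, 0.208), (270, 0.208), (273, 0.207), (276, 0.12), (279, 0.121), (282, 0.12), (285, 0.121), (288, 0.122), (291, 0.12), (294, 0.119), (297, 0.12), (300, 0.208), (303, 0.208), (306, 0.207), (309, 0.208), (312, 0.207), (315, 0.208), (318, 0.208)]
248 [(240, 0.219), (243, 0.144), (246, 0.143), (249, 0.144), (252, 0.143), (255, 0.148), (258, 0.218), (261, 0.22), (264, 0.219), (267, 0.219), (270, 0.221), (273, 0.22), (276, 0.127), (279, 0.127), (282, 0.127), (285, 0.126), (288, 0.126), (291, 0.127), (294, 0.126), (297, 0.128), (300, 0.22), (303, 0.22), (306, 0.149), (309, 0.143), (312, 0.144), (315, 0.144), (318, 0.143)]
280 [(240, 0.116), (243, 0.116), (246, 0.115), (249, 0.12), (252, 0.133), (255, 0.15), (258, 0.222), (261, 0.223), (264, 0.223), (267, 0.224), (270, 0.224), (273, 0.224), (276, 0.132), (279, 0.131), (282, 0.13), (285, 0.13), (288, 0.128), (291, 0.129), (294, 0.13), (297, 0.131), (300, 0.224), (303, 0.224), (306, 0.147), (309, 0.132), (312, 0.121), (315, 0.115), (318, 0.116)]
```

The wrist range data puts the bar 2.6 mm off the finger midline. I'll correct that, close to about 13 mm, then grip.

>>> {"api": "jog_arm", "payload": {
  "rows": [
    [[-0.002,0.0026,0],0],
    [[0,0,0],0],
    [[0,0,0],0],
    [[0,0,0],0]
  ]
}}

```text
time: 4.38
tool_pos: [0.5494, -0.0765, 0.0958]
orientation: [0.0, 0.734, 0.679, 0.0]
ft_force: [0.4, 0.3, 0.6]
finger_gap: 0.302
finger_force: 0.0
```

```bash
python3 - <<'E'
from rig import manip, imaging
from h import *
s=imaging.snapshot("wrist"); d=s["range_z"]
for v in (248,280): print(v,[(u,round(float(d[v,u]),3)) for u in list(range(252,262))+list(range(264,298,2))+list(range(298,312))])
print(manip.sense()["tool_pos"],manip.sense()["finger_gap"])
E
```

```text
248 [(252, 0.143), (253, 0.144), (254, 0.143), (255, 0.148), (256, 0.22), (257, 0.222), (258, 0.221), (259, 0.22), (260, 0.22), (261, 0.221), (264, 0.219), (266, 0.129), (268, 0.128), (270, 0.126), (272, 0.127), (274, 0.128), (276, 0.127), (278, 0.127), (280, 0.127), (282, 0.127), (284, 0.128), (286, 0.127), (288, 0.13), (290, 0.221), (292, 0.221), (294, 0.221), (296, 0.221), (298, 0.222), (299, 0.221), (300, 0.221), (301, 0.22), (302, 0.22), (303, 0.222), (304, 0.22), (305, 0.219), (306, 0.149), (307, 0.143), (308, 0.144), (309, 0.143), (310, 0.145), (311, 0.143)]
280 [(252, 0.133), (253, 0.138), (254, 0.143), (255, 0.149), (256, 0.155), (257, 0.223), (258, 0.224), (259, 0.223), (260, 0.224), (261, 0.224), (264, 0.224), (266, 0.132), (268, 0.132), (270, 0.13), (272, 0.132), (274, 0.132), (276, 0.131), (278, 0.131), (280, 0.132), (282, 0.132), (284, 0.131), (286, 0.132), (288, 0.225), (290, 0.223), (292, 0.224), (294, 0.223), (296, 0.224), (298, 0.223), (299, 0.224), (300, 0.223), (301, 0.223), (302, 0.223), (303, 0.224), (304, 0.223), (305, 0.155), (306, 0.148), (307, 0.143), (308, 0.138), (309, 0.133), (310, 0.129), (311, 0.125)]
[ 0.5493147  -0.07637728  0.09558964] 0.301856006637369
```

>>> {"api": "jog_arm", "payload": {
  "rows": [
    [[0,-0.0017,0],0],
    [[0,0,0],0],
    [[0,0,0],0],
    [[0,0,0],0]
  ],
  "grip": -0.6
}}

```text
time: 4.77
tool_pos: [0.5475, -0.0761, 0.0953]
orientation: [-0.0, 0.734, 0.679, -0.0]
ft_force: [1.0, 0.5, 0.6]
finger_gap: 0.198
finger_force: 0.0
```

```bash
python3 - <<'E'
from rig import manip, imaging
from h import *
s=imaging.snapshot("wrist"); d=s["range_z"]
for v in (248,280):
    m=np.where(d[v,240:325]<.138 if v==248 else d[v,262:299]<.14)[0]+(240 if v==248 else 262); print(v,m.min(),m.max(),[(u,round(float(d[v,u]),3)) for u in range(252,310)if d[v,u]<.18 and (u<266 or u>296)])
print(manip.sense()["tool_pos"],manip.sense()["finger_gap"])
E
```

```text
248 257 292 [(252, 0.144), (253, 0.143), (254, 0.143), (255, 0.145), (256, 0.143), (257, 0.0), (258, 0.144), (259, 0.143), (260, 0.145), (261, 0.143), (262, 0.143), (263, 0.145), (298, 0.145), (299, 0.143), (300, 0.143), (301, 0.145), (302, 0.143), (303, 0.143), (304, 0.143), (305, 0.144), (306, 0.143), (307, 0.143), (308, 0.143), (309, 0.143)]
280 262 292 [(252, 0.116), (253, 0.116), (254, 0.116), (255, 0.116), (256, 0.116), (257, 0.116), (258, 0.116), (259, 0.118), (260, 0.123), (261, 0.13), (262, 0.135), (263, 0.144), (264, 0.153), (297, 0.154), (298, 0.144), (299, 0.136), (300, 0.129), (301, 0.124), (302, 0.117), (303, 0.116), (304, 0.116), (305, 0.116), (306, 0.116), (307, 0.117), (308, 0.117), (309, 0.116)]
[ 0.54748663 -0.07615533  0.09526217] 0.2053065103028395
```

Centred. Closing now.

>>> {"api": "jog_arm", "payload": {
  "rows": [
    [[0,0,0],0],
    [[0,0,0],0],
    [[0,0,0],0],
    [[0,0,0],0],
    [[0,0,0],0],
    [[0,0,0],0],
    [[0,0,0],0],
    [[0,0,0],0]
  ],
  "grip": -1,
  "newtons": 60
}}

```text
time: 5.48
tool_pos: [0.5478, -0.0762, 0.0954]
orientation: [0.0, 0.734, 0.679, 0.0]
ft_force: [1.4, 0.1, 0.9]
finger_gap: 0.103
finger_force: 59.2
```

>>> {"api": "jog_arm", "payload": {
  "rows": [
    [[0,0,-0.002],0],
    [[0,0,-0.004],0],
    [[0,0,-0.006],0],
    [[0,0,-0.007],0],
    [[0,0,-0.008],0],
    [[0,0,-0.008],0],
    [[0,0,-0.008],0],
    [[0,0,-0.007],0],
    [[0,0,-0.005],0],
    [[0,0,-0.003],0],
    [[0,0,-0.002],0],
    [[0,0,0],0]
  ]
}}

```text
time: 6.48
tool_pos: [0.5476, -0.0762, 0.1557]
orientation: [0.0, 0.734, 0.68, 0.0]
ft_force: [-1.1, 0.4, -2.3]
finger_gap: 0.106
finger_force: 58.7
```

```bash
python3 - <<'E'
from rig import manip, imaging
from h import *
s=imaging.snapshot("scene"); b=s["image"][110:310,215:415,::-1]; w=imaging.snapshot("wrist")["image"][:,130:430,::-1]
cv2.imwrite("pics/l.png",np.hstack([cv2.resize(b,(420,420),interpolation=cv2.INTER_CUBIC),w]))
print(manip.sense()["tool_pos"],manip.sense()["finger_force"],manip.sense()["ft_force"],manip.sense()["ft_torque"])
E
```

```text
[ 0.54730375 -0.07607339  0.15508635] 58.721269369125366 [ 0.06901063 -0.53561918 -2.05444589] [-0.03009733 -0.03994854 -0.0159989 ]
```

View pics/l.png

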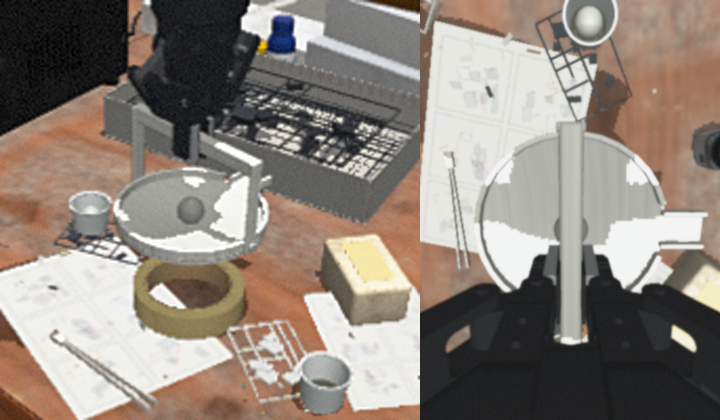

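The dish is lifted clear at about z 0.085, with the ball in the middle and the dish level. Now the turn, smoothly clockwise by 92.7°.

>>> {"api": "jog_arm", "payload": {
  "rows": [
    [[0,0,0],1],
    [[0,0,0],2],
    [[0,0,0],3],
    [[0,0,0],4],
    [[0,0,0],4],
    [[0,0,0],4],
    [[0,0,0],4],
    [[0,0,0],4],
    [[0,0,0],4],
    [[0,0,0],3],
    [[0,0,0],2],
    [[0,0,0],1]
  ]
}}

```text
time: 7.58
tool_pos: [0.5473, -0.076, 0.1549]
orientation: [-0.0, 0.908, 0.419, -0.0]
ft_force: [-0.1, 0.8, -3.0]
finger_gap: 0.102
finger_force: 58.7
```

>>> {"api": "jog_arm", "payload": {
  "rows": [
    [[0,0,0],1],
    [[0,0,0],2],
    [[0,0,0],3],
    [[0,0,0],4],
    [[0,0,0],4],
    [[0,0,0],4],
    [[0,0,0],4],
    [[0,0,0],4],
    [[0,0,0],4],
    [[0,0,0],3],
    [[0,0,0],2],
    [[0,0,0],1]
  ]
}}

```text
time: 8.58
tool_pos: [0.5474, -0.0761, 0.1551]
orientation: [-0.0, 0.993, 0.118, -0.0]
ft_force: [-0.1, 0.1, -2.7]
finger_gap: 0.108
finger_force: 58.7
```

>>> {"api": "jog_arm", "payload": {
  "rows": [
    [[0,0,0],1],
    [[0,0,0],2],
    [[0,0,0],3],
    [[0,0,0],4],
    [[0,0,0],4],
    [[0,0,0],3],
    [[0,0,0],2],
    [[0,0,0],1.5],
    [[0,0,0],0],
    [[0,0,0],0],
    [[0,0,0],0],
    [[0,0,0],0]
  ]
}}

```text
time: 9.58
tool_pos: [0.5475, -0.0761, 0.1553]
orientation: [-0.0, 0.998, -0.06, -0.0]
ft_force: [0.2, -0.3, -3.5]
finger_gap: 0.106
finger_force: 58.7
```

```bash
python3 - <<'E'
from rig import manip, imaging
from h import *
for i in range(4): s=imaging.snapshot("scene")
t=imaging.snapshot("top"); np.savez("t2.npz",**t)
b=s["image"][110:310,215:415,::-1]; a=t["image"][150:290,230:430,::-1]
cv2.imwrite("pics/f.png",np.hstack([cv2.resize(b,(380,380),interpolation=cv2.INTER_CUBIC),cv2.copyMakeBorder(cv2.resize(a,(400,280),interpolation=cv2.INTER_CUBIC),0,100,0,0,cv2.BORDER_CONSTANT)]))
m=manip.sense(); print(m["time"],m["tool_pos"],m["orientation"],m["finger_force"],m["joint_vel"])
E
```

```text
9.8333 [ 0.54752354 -0.07613955  0.15530984] [-9.77056147e-07  9.98194915e-01 -6.00575750e-02  3.61741068e-06] 58.72234046459198 [ 0.00013915  0.00155665 -0.0006472  -0.00057667  0.00144668  0.01214361]
```

View pics/f.png

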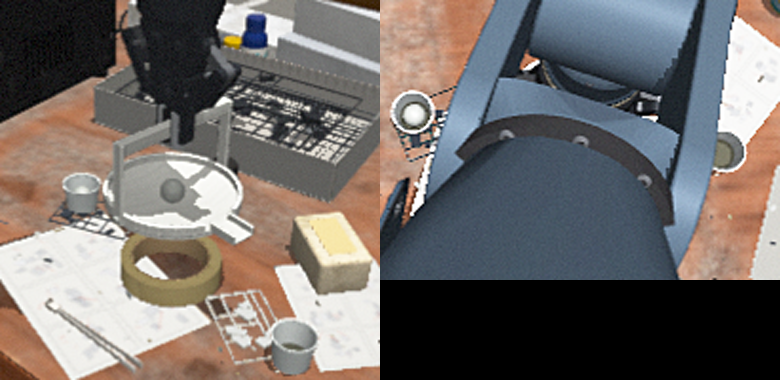

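```bash
python3 - <<'E'
from h import *
from rig import job
S=np.load("scene0.npz")
f=lambda u,v,z: ray(S,(215+u/1.9,110+v/1.9),z)
l=f(240,232,.102); b=f(172,190,.103); e=f(294,330,.032)
print("lip",l,"ball",b,"cup",e)
a=lambda p:np.degrees(np.arctan2(*(p-b)[[1,0]])); print(a(l),a(e))
c=np.array([.547,-.076,0]); print([np.degrees(np.arctan2(*(p-c)[[1,0]])) for p in (l,e)])
if abs(a(l)-a(e))<5: print(job.hand_in())
E
```

```text
lip [ 0.5378037  -0.16323763  0.102     ] ball [ 0.5476948  -0.07671165  0.103     ] cup [ 0.53310029 -0.23213596  0.032     ]
-96.52137990215768 -95.36440445969407
[np.float64(-96.01770203836799), np.float64(-95.08723648497663)]
the job is handed in; nothing more can be done
None
```

The dish is held level about 6 cm above the roll with the ball in its middle and its lip pointing at the empty right-hand cup to within about 1°; the job is handed in, but no verdict came back.

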